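Raise the sander's guard window onto its stop

ROBOT

A 6-joint arm with a two-finger parallel gripper is mounted at the origin on the work surface. World frame = base frame: x ahead of the robot, y to its left, z up, the work surface at z = 0. Lengths are in m, angles in rad, forces in N, time in s.
With the tool pointing down it reaches from about 0.375 to 0.9 m from the base axis. Payload 3.1 kg.
Tool frame: the origin (TCP) lies at the very end of the fingers, on their centre line; the grasp point (between the pads) lies 19 mm behind it (manip.pinch_z is the distance from the TCP to the grasp point, in m); z points along the fingers, y is the line along which they close (so a half turn about z gives the same grasp; the last joint's range is limited). The gripper opens to 85 mm and grips with 20 to 120 N. Pads are 22 mm wide; open, the fingers measure 114 mm over their backs; the gripper's body (76 mm by 85 mm) begins 54 mm behind the grasp point. The pads swing forward as they close: fully open they stand 13 mm farther back than shut.
Start: joints at [-1.419, 0.527, 1.433, -0, 1.181, -0.178], TCP at [0.203, -0.591, 0.231] pointing down, gripper open.
Joint ranges: [-3.08, 3.08], [-0.75, 2.2], [0.22, 2.44], [-1.43, 4.57], [0, 2.65], [-2.85, 2.85]. Speed limits (rad/s): [2.79, 2.79, 3.14, 3.14, 3.14, 3.14].

INTERFACE

Orientations are given as a unit quaternion [x, y, z, w].
In Python, from station import manip gives the robot as it stands.
- The arm moves only by the tool servo_tool, never from a script. Its argument "commands" is one flat list of numbers, 7 for each row, row after row: the shift along the tool's x, y, z each as a share of 500 mm, from -1 to 1, then the turn, a rotation vector about the tool's x, y, z each as a share of 360 degrees, from -1 to 1, then the opening, from -1 (shut) to 1 (fully open). In form: [dx, dy, dz, rx, ry, rz, claw, dx, dy, dz, rx, ry, rz, claw, ...]. A call has 1 to 12 rows; each row shifts and turns the commanded pose from where the row before left it, along the tool's axes as they then stand; what a row does not reach is not made up. A row lasts 1/12 s, in which the tool goes at most 41.7 mm and 7.16 degrees, less where a joint would pass 70% of its speed; a pose out of reach is approached as far as the arm can. A call with a number of a shift or a turn outside -1 to 1 is refused whole. A call with a gripper value outside its range is refused whole. The fingers move at their own pace and stop on an object; "force" is the grip in N (left out, the last holds). Time passes only in rows, so rows that do not move let the fingers close. It gives the time, the measured TCP pose, the force, the opening and the grip force at its end, in the units of the state.
- manip.sense(): the state, without advancing time (a new reading comes with each control period).
- manip.snapshot(name): name is "scene" or "top" or "wrist"; returns a dict with "img" (384x512x3 uint8, red, green, blue), "mtx" (3x3 intrinsics, pixels), "world_to_cam" (4x4, takes a point from world to camera coordinates). Camera axes: x right, y up, looking along -z (the intrinsics and any distortion apply to the point x, -y, -z); pixel columns grow to the right and rows downward; lengths in m; the calibration is good to about 2 mm. The wrist camera is an equidistant fisheye: a pixel r from the principal point sees the ray r / f radians off the axis. A picture is of the moment at which its call begins. There is no depth.
- manip.sign_off(): hands the job in; it is judged then, once.
Trained networks look in a picture, given as the dict that the camera call returned (one of the last four; its "shot" number tells which), for a name from the list of things; names that differ only in an ending like _2 or _b are one class to them, and where a whole thing is asked for, a point or a joint stands for the part that bears it (a point fixed in the world has none). Each returns a list of dicts, best first, with "conf" (0 to 1); they miss things now and then, are a little off and sometimes report something else, mostly with a low value. They report only what shows in the picture. A call takes as long as a camera call.
- manip.look_for(picture, query): "box" ([left, top, width, height] in pixels, round what is visible of it).
- manip.silhouettes(picture, query): "pixels" (384x512 bool, what is visible of it) and "box" ([left, top, width, height] in pixels, round what is visible of it).
The state is a dict: "t": time; "q": joint angles; "qd": joint speeds; "tau": joint torques, N m; "tcp_pos": TCP position; "tool_rot": TCP orientation; "force": force on the tool from outside, world axes, zero at the start; "ft_torque": the same for the moment, N m; "finger_gap": opening from 0.0 (shut) to 1.0 (fully open); "gripper_force": force on a finger pad.
Only numpy, scipy, OpenCV 4.12 (cv2) and the standard library are available. Lean on these libraries where they do the work, as an engineer would, in place of code of your own. Each camera call takes 0.05 s, during which the arm holds its last target. There are 200 camera calls.

TASK

Open the spindle sander's guard for work: with the fingers only, push the clear sliding window up from beneath its lip until the lip's underside stands about a centimetre above the steel stop bolt, without running it well past. Then push the bolt by its end plate fully home, so that it reaches under the lip, and draw back. Grip neither the lip nor the bolt, leave the bolt out until the window is up, and leave everything else on the bench where it is.

Things in the scene. Friction and masses are not known exactly. Their poses are not given: they have to be found in the camera images.
- guard: Green spindle sander with an aluminium guard frame before it, fixed, turned up to 9 degrees. Origin on the bench under the pane's middle; x points away from the robot, square to the pane, y left along it, z up. Uprights 40 mm wide, 600 mm high, centred at y = +175 and -175 mm, front faces at x = -15 mm. Machine table 135 mm high, at x above 25 mm. Only lip, stop and bolt lie in front of x = -30 mm.
- lip_edge (a point): Middle of the lower front edge of the window's lip, the edge to push up. The lip is a level ledge at the pane's foot, 220 mm long along the guard's y, its front edge 55 mm before the pane's plane: an aluminium plate 8 mm thick, flat beneath, with a black rubber strip 8 mm thick on top, set back 16 mm. Free space beneath; things on the bench before it are under 60 mm high. It moves with the window.
- sash (a joint): Height of the window in m above its lowest position, 0 to 0.20, rising as the value grows; at 0 the lip's underside is 130 mm above the bench. It is counterweighted: it moves with 2 to 5 N either way and stays where it is left, but a finger still pressing on the lip drags it along: draw back towards the robot to leave it.
- stop: Dark steel bracket fixed on the front face of the right-hand upright (the -y one); its height differs from time to time. Origin on the bolt's axis in the plane of the pane at the guard's y = 0; axes as the guard's. The bracket is 44 by 60 mm (y, z) about y = -175 mm and reaches 45 mm in front of the pane's plane.
- bolt_top (a point): Highest point of the free (inner) end of the stop bolt, a level steel rod of 14 mm diameter, along the guard's y and 37 mm in front of the pane's plane. This height is the mark: the lip's underside (point lip_edge) belongs about 10 mm above it. With the bolt out its end stands 14 mm short of the lip's end; home, it reaches 31 mm under the lip.
- pad_face (a point): Centre of the outer face (looking to the guard's -y) of the bolt's end plate, upright, 54 mm deep (x) by 50 mm high (z), 12 mm thick in all (the inner half is 10 mm smaller each way); its front edge is 72 mm and its rear edge 18 mm in front of the pane's plane. Push it here towards +y.
- bolt (a joint): Travel of the bolt in m along the guard's +y: 0 out, 0.045 fully home against its end stop. Slides with about 2.5 N and stays where it is left.
- tray: Bystander: open wooden tray 130 x 90 x 35 mm, loose, in front of the guard; origin under its centre.
- block: Bystander: cork sanding block 100 x 60 x 30 mm, loose, near the guard's front left; origin under its centre.
- workbox: Bystander: wooden box 90 x 120 x 55 mm, loose, left of the work; origin under its centre.
- glue: Bystander: yellow bottle 56 mm across, 150 mm high, loose, left of the guard; origin under its centre.
- tape: Bystander: cardboard ring 100 mm across, 25 mm high, loose, front right; origin under its centre.
- brush: Bystander: brush lying at the right.
- pot: Bystander: white ceramic pot 80 mm across, 90 mm high, loose, right of the guard; origin under its centre.

How it is judged:
On the way, in this order (a step that is already met when the one before it is completed fails the run):
1. the window is raised and still, its lip's underside 2 to 22 mm above the bolt, the bolt still out (z of lip_edge in the frame of bolt_top between 0.002 and 0.022 m and velocity of joint sash between -0.01 and 0.01 m/s and value of joint bolt below 0.01 m), for 0.3 s.
2. the bolt is pushed home under the lip (at least 40 of its 45 mm) (value of joint bolt above 0.04 m), for 0.1 s.
At the end, for the whole second after the job is handed in: The lip's underside is at rest 2 to 22 mm above the top of the stop bolt, and the bolt is home under the lip (at least 40 of its 45 mm of travel) (z of lip_edge in the frame of bolt_top between 0.002 and 0.022 m and value of joint bolt above 0.04 m and velocity of joint sash between -0.005 and 0.005 m/s); the robot touches nothing.
It fails at once if the window is run up more than 40 mm above the bolt (z of lip_edge in the frame of bolt_top above 0.04 m).
It fails at once if the bolt is pushed in (over 12 mm) while the lip is not above it (value of joint bolt above 0.012 m and z of lip_edge in the frame of bolt_top below 0 m).
It fails at once if the lip is gripped (pressed from above and below at once) (contact force between the fingers and sash_c4 above 1 N and contact force between the fingers and sash_c3 above 1 N).
It fails at once if the bolt is gripped (its plate pressed on both faces at once) (contact force between the fingers and bolt_c1 above 1 N and contact force between the fingers and bolt_c2 above 1 N).
It fails at once if something else on the bench is lifted or moved by more than 20 mm (distance of any of tray, block, workbox, glue, tape, brush, pot from where it was at the start of the episode above 0.02 m).
It also fails if it takes over 58 s, if anything falls off the work surface, if the arm or the gripper's body presses on something with over 40 N, if the wrist force passes 120 N, or if a joint passes its speed limit or range.

## Working session

There is one attempt and no reset: what is moved stays moved. The work goes in short steps, Python scripts to look and compute and a tool call to move; the robot and the scene stay as the last step left them, time stands still between calls to the robot, and variables do not carry over. Pictures are saved under pics/ and viewed, at most 10 in all, crops included, and the job is handed in when it is done.

Besides the shell and the picture viewer there is one more tool, called after "Emit:" as name(argument=value, ...) on one line, values as JSON. servo_tool: Moves the arm, as the interface text tells. Its arguments: {"type":"object","properties":{"commands":{"type":"array"},"force":{"type":"number"}},"required":["commands"]}

```bash
mkdir -p pics; ls; python3 - <<'E'
from station import manip
import cv2,numpy as np
ims=[]
for c in ("scene","top"):
    s=manip.snapshot(c); 
    cv2.imwrite(f"pics/{c}0.png",s["img"][:,:,::-1])
    np.savez(f"{c}0.npz",**{k:s[k] for k in("img","mtx","world_to_cam")})
    print(c,s["mtx"].tolist(),np.round(s["world_to_cam"],3).tolist())
    for n in ("guard","lip_edge","stop","bolt_top","pad_face","bolt","sash","tray","tape","brush","pot"):
        print(n,[(round(d["conf"],2),np.round(d["box"]).tolist()) for d in manip.look_for(s,n)[:2]])
print(manip.sense())
E
```

```text
pics
scene [[494.4021450273858, 0.0, 266.28389932489034], [0.0, 494.4021450273858, 192.5580912210392], [0.0, 0.0, 1.0]] [[-0.935, 0.354, -0.001, 0.463], [-0.337, -0.89, 0.306, 0.127], [0.108, 0.286, 0.952, -1.732], [0.0, 0.0, 0.0, 1.0]]
guard [(0.79, [151.0, 88.0, 118.0, 213.0])]
lip_edge [(0.72, [244.0, 180.0, 26.0, 66.0])]
stop [(0.58, [235.0, 128.0, 8.0, 42.0]), (0.52, [232.0, 127.0, 13.0, 44.0])]
bolt_top [(0.63, [234.0, 124.0, 14.0, 45.0]), (0.23, [273.0, 179.0, 42.0, 43.0])]
pad_face [(0.57, [236.0, 126.0, 11.0, 43.0])]
bolt [(0.75, [234.0, 128.0, 11.0, 41.0])]
sash []
tray [(0.77, [270.0, 179.0, 50.0, 46.0]), (0.28, [263.0, 116.0, 29.0, 30.0])]
tape [(0.88, [264.0, 118.0, 27.0, 28.0])]
brush [(0.67, [234.0, 66.0, 21.0, 50.0]), (0.45, [233.0, 124.0, 11.0, 47.0])]
pot [(0.66, [275.0, 178.0, 38.0, 44.0]), (0.65, [182.0, 101.0, 19.0, 28.0])]
top [[442.414689187087, 0.0, 257.7340894823534], [0.0, 442.414689187087, 191.06777043803766], [0.0, 0.0, 1.0]] [[-0.018, -1.0, -0.006, 0.011], [0.996, -0.018, 0.087, -0.525], [-0.087, -0.005, 0.996, -1.501], [0.0, 0.0, 0.0, 1.0]]
guard [(0.92,
[... 481 characters left out ...]
44.0, 29.0, 26.0])]
{'t': 1.2, 'q': array([-1.41851428e+00,  5.27485564e-01,  1.43271705e+00,  1.13823552e-05,
        1.18141096e+00, -1.78496782e-01]), 'qd': array([-0.0009584 , -0.00072689,  0.00035525,  0.00166506,  0.00042707,
       -0.00067931]), 'tau': array([-1.33979462e-03, -4.42334819e+01, -1.78417933e+01, -3.67748280e-04,
        7.50027211e-04,  1.97724589e-06]), 'tcp_pos': array([ 0.20301488, -0.59107324,  0.23131384]), 'tool_rot': array([ 9.86354674e-01,  1.64634314e-01,  5.40172749e-06, -1.03864780e-05]), 'force': array([ 0.5334754 , -0.47557563,  0.32828818]), 'ft_torque': array([ 0.01857615,  0.06265601, -0.00456559]), 'gripper_force': 0.0, 'finger_gap': 1.0015526584265388}
```

```bash
python3 - <<'E'
import cv2
a=cv2.imread("pics/scene0.png");b=cv2.imread("pics/top0.png")
cv2.imwrite("pics/s1.png",cv2.resize(a[80:310,140:340],None,fx=2.6,fy=2.6,interpolation=cv2.INTER_CUBIC))
cv2.imwrite("pics/t1.png",cv2.resize(b[70:270,130:430],None,fx=2.6,fy=2.6,interpolation=cv2.INTER_CUBIC))
E
```

```text
(no output)
```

View pics/s1.png

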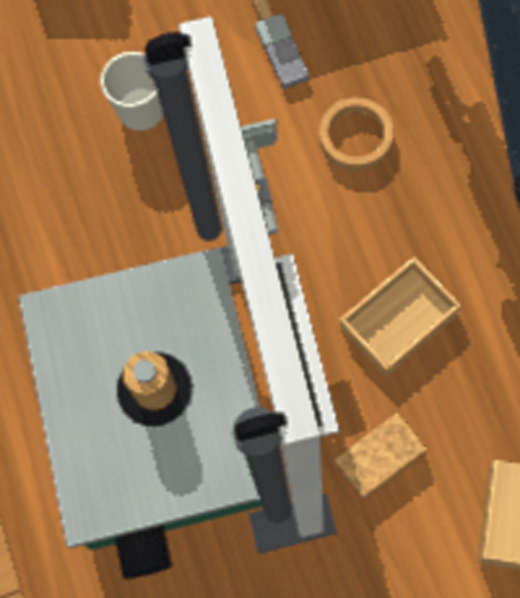

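View pics/t1.png

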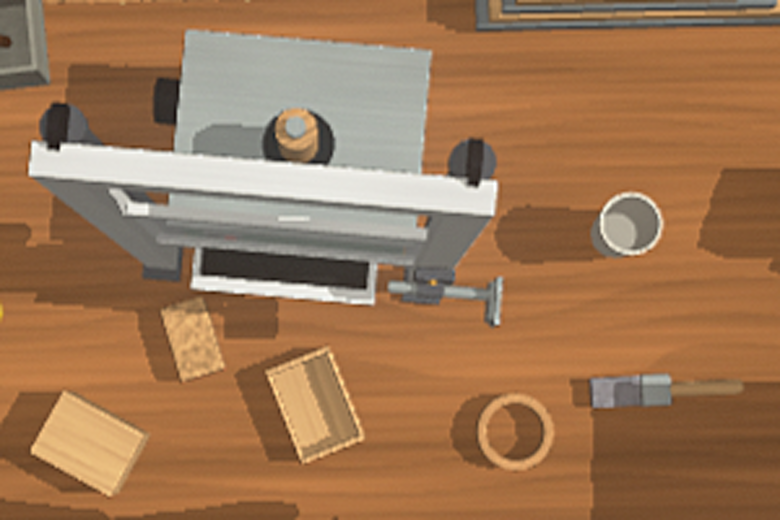

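The top view shows the lip's lower front edge from about (204,182) to (273.5,187), the bolt's inner end at about (280,181) and its plate at about (322,180-194). The scene view confirms the layout.

```bash
cat > h.py <<'E'
import numpy as np
from scipy.spatial.transform import Rotation as R
from scipy.optimize import least_squares
def ray(s,uv,fish=False):
    W=s["world_to_cam"];K=s["mtx"];a=(uv[0]-K[0,2])/K[0,0];b=(uv[1]-K[1,2])/K[1,1]
    if fish:
        r=np.hypot(a,b);k=np.sin(r)/max(r,1e-9);d=np.array([a*k,-b*k,-np.cos(r)])
    else: d=np.array([a,-b,-1.])
    d=W[:3,:3].T@d
    return -W[:3,:3].T@W[:3,3],d/np.linalg.norm(d)
def atz(s,uv,z,fish=False):
    c,d=ray(s,uv,fish);return c+d*(z-c[2])/d[2]
def proj(s,p,fish=False):
    W=s["world_to_cam"];K=s["mtx"];c=W[:3,:3]@p+W[:3,3];x,y,z=c[0],-c[1],-c[2]
    if fish:
        r=np.hypot(x,y);t=np.arctan2(r,z);x,y=x/r*t,y/r*t
    else:x,y=x/z,y/z
    return np.array([K[0,0]*x+K[0,2],K[1,1]*y+K[1,2]])
def pose(yaw,tilt):
    "tool y horizontal, to the right; tool z at tilt from down towards yaw heading"
    return R.from_euler('z',yaw)*R.from_euler('y',-tilt)*R.from_quat([1,0,0,0])
def plan(st,p,Rt):
    R0=R.from_quat(st["tool_rot"]);d=R0.inv().apply(np.array(p)-st["tcp_pos"])/.5
    rv=(R0.inv()*Rt).as_rotvec()/(2*np.pi)
    print("shift share (tool axes now)",d.round(4),"turn share",rv.round(4),"rows",np.linalg.norm(d)/.0834,np.linalg.norm(rv)/.0199)
E
python3 - <<'E'
from h import *
from station import manip
print([x for x in dir(manip) if x[0]!='_'])
T=dict(np.load("top0.npz"));S=dict(np.load("scene0.npz"))
f=lambda u,v:(u/2.6+130,v/2.6+70)
L=atz(T,f(192,291),.13);Rr=atz(T,f(374,304),.13);print(L,Rr,np.linalg.norm(L-Rr))
u=(L-Rr)[:2];yaw=np.arctan2(-u[0],u[1]);print("yaw deg",np.degrees(yaw))
c=(L+Rr)/2;O=c+.055*np.array([np.cos(yaw),np.sin(yaw),0]);O[2]=0;print("guard",O)
Rz=R.from_euler('z',yaw)
for z in np.arange(.15,.35,.02):
    print(round(z,3),[(proj(T,O+Rz.apply(q))).round(1).tolist() for q in([-.037,-.124,z+.007],[-.037,-.124,z-.007],[-.072,-.25,z+.025])],[(proj(S,O+Rz.apply(q))).round(1).tolist() for q in([-.037,-.124,z+.007],[-.072,-.25,z+.025])])
plan(manip.sense(),[O[0]-.22,-.25,.30],pose(yaw,.6))
E
```

```text
['PlanningError', 'look_for', 'pinch_z', 'sense', 'sign_off', 'silhouettes', 'snapshot']
[0.54818291 0.17329393 0.13      ] [ 0.52793501 -0.05106045  0.13      ] 0.22526621048893325
yaw deg -5.156953138693783
guard [0.59283633 0.0561731  0.        ]
0.15 [[278.1, 180.7], [277.9, 181.2], [318.2, 194.1]] [[244.2, 177.0], [244.4, 136.2]]
0.17 [[278.4, 180.0], [278.2, 180.5], [319.0, 193.6]] [[243.9, 174.9], [244.2, 133.6]]
0.19 [[278.6, 179.2], [278.4, 179.7], [319.9, 193.1]] [[243.6, 172.6], [243.9, 130.8]]
0.21 [[278.9, 178.5], [278.7, 179.0], [320.8, 192.5]] [[243.3, 170.3], [243.6, 128.0]]
0.23 [[279.2, 177.7], [279.0, 178.2], [321.7, 191.9]] [[243.0, 168.0], [243.3, 125.2]]
0.25 [[279.4, 176.9], [279.2, 177.4], [322.7, 191.3]] [[242.7, 165.6], [243.0, 122.3]]
0.27 [[279.7, 176.1], [279.5, 176.6], [323.7, 190.7]] [[242.4, 163.1], [242.7, 119.3]]
0.29 [[280.0, 175.2], [279.8, 175.8], [324.7, 190.1]] [[242.0, 160.5], [242.4, 116.2]]
0.31 [[280.4, 174.3], [280.1, 174.9], [325.8, 189.4]] [[241.7, 157.9], [242.1, 113.0]]
0.33 [[280.7, 173.4], [280.5, 174.0], [326.8, 188.7]] [[241.4, 155.2], [241.7, 109.7]]
shift share (tool axes now) [ 0.5428 -0.5349 -0.1374] turn share [-0.0201  0.0941  0.0649] rows 9.284263998896842 5.83168701979485
```

Emit:
servo_tool(commands=[0.055,-0.059,-0.015,0,0,0,-1,0.055,-0.059,-0.015,0,0,0,-1,0.055,-0.059,-0.015,0,0,0,-1,0.055,-0.059,-0.015,0,0,0,-1,0.055,-0.059,-0.015,0,0,0,-1,0.055,-0.059,-0.015,0,0,0,-1,0.055,-0.059,-0.015,0,0,0,-1,0.055,-0.059,-0.015,0,0,0,-1,0.055,-0.059,-0.015,0,0,0,-1,0.055,-0.059,-0.015,0,0,0,-1,0.055,-0.059,-0.015,0,0,0,-1,0.055,-0.059,-0.015,0,0,0,-1])

```text
t: 2.2
tcp_pos: [0.4005, -0.1473, 0.322]
tool_rot: [0.986, 0.164, 0.0, 0.0]
force: [1.7, 1.4, -0.2]
finger_gap: -0.002
gripper_force: 0.0
```

```bash
python3 - <<'E'
from h import *
from station import manip
s=manip.sense();print(s["q"].round(3),s["tcp_pos"])
plan(s,[.40,-.12,.30],pose(-.09,.6))
E
```

```text
[-0.616  0.137  1.773  0.     1.23   0.625] [ 0.40051661 -0.1472521   0.32203954]
shift share (tool axes now) [ 0.0167 -0.0519  0.044 ] turn share [-0.02    0.0939  0.0649] rows 0.840590000833857 5.824205516196583
```

Emit:
servo_tool(commands=[0,-0.009,0.007,-0.0033,0.0157,0.0108,-1,0,-0.009,0.007,-0.0033,0.0157,0.0108,-1,0,-0.009,0.007,-0.0033,0.0157,0.0108,-1,0,-0.009,0.007,-0.0033,0.0157,0.0108,-1,0,-0.009,0.007,-0.0033,0.0157,0.0108,-1,0,-0.009,0.007,-0.0033,0.0157,0.0108,-1,0,0,0,0,0,0,-1])

```text
t: 2.78
tcp_pos: [0.3974, -0.1183, 0.2978]
tool_rot: [0.956, -0.043, 0.291, 0.009]
force: [-0.8, 0.9, -0.8]
finger_gap: 0.004
gripper_force: 0.0
```

```bash
python3 - <<'E'
from h import *
import cv2
from station import manip
s=manip.sense();print(s["q"].round(3),s["tcp_pos"])
w=manip.snapshot("wrist");np.savez("w1.npz",**{k:w[k] for k in("img","mtx","world_to_cam")})
cv2.imwrite("pics/w1.png",cv2.resize(w["img"][:,:,::-1],(800,600),interpolation=cv2.INTER_CUBIC))
print(w["mtx"].tolist(),ray(w,(256,192),True))
for n in ("lip_edge","stop","bolt_top","pad_face","bolt"):
    print(n,[(round(d["conf"],2),np.round(d["box"]).tolist()) for d in manip.look_for(w,n)[:2]])
E
```

```text
[-0.878 -0.045  2.224  0.718  0.657  0.27 ] [ 0.39735873 -0.11825415  0.29784343]
[[297.3186396354542, 0.0, 260.50083748627657], [0.0, 297.3186396354542, 191.61674313648217], [0.0, 0.0, 1.0]] (array([ 0.37127877, -0.11750879,  0.45299748]), array([ 0.32433999, -0.00485521, -0.94592811]))
lip_edge [(0.73, [2.0, 0.0, 219.0, 157.0]), (0.26, [1.0, 253.0, 58.0, 78.0])]
stop [(0.61, [188.0, 70.0, 144.0, 82.0])]
bolt_top [(0.9, [191.0, 76.0, 140.0, 76.0])]
pad_face [(0.81, [188.0, 76.0, 145.0, 74.0])]
bolt [(0.83, [190.0, 76.0, 140.0, 77.0])]
```

View pics/w1.png

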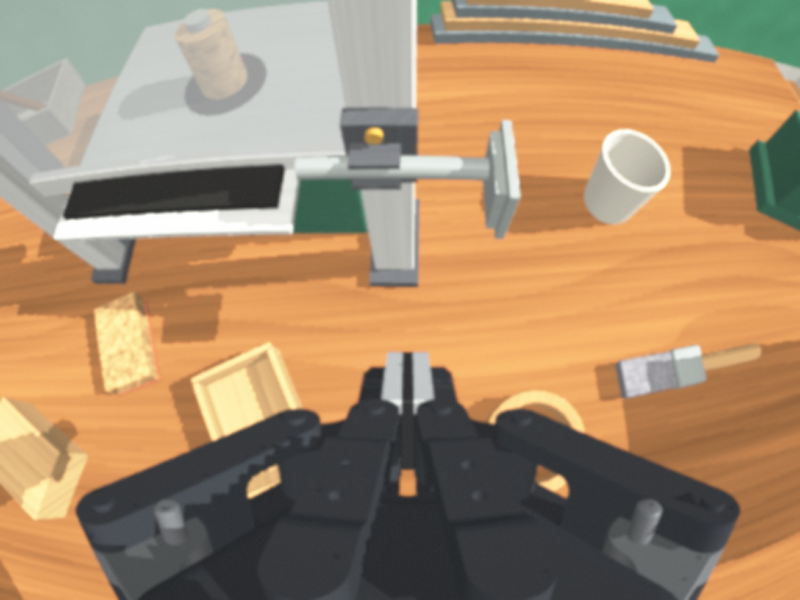

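The wrist view shows the lip's lower front corners at (57,238) and (294,234) in the 800-wide image. The bolt's inner end is at (299,168), and the plate has its top rear at (509,122) and its bottom front at (500,237).

```bash
python3 - <<'E'
from h import *
w=dict(np.load("w1.npz"));T=dict(np.load("top0.npz"));S=dict(np.load("scene0.npz"))
k=1/1.5625
def P(v,q): return np.array([v[0],v[1],0])+R.from_euler('z',v[2]).apply(q)
def pts(v):
    zb,p=v[3],v[4]
    return [(w,1,[-.055,.11,.13],(57*k,238*k)),(w,1,[-.055,-.11,.13],(294*k,234*k)),(w,1,[-.037,-.124,zb],(299*k,167.5*k)),
    (w,1,[-.072,p,zb-.025],(501*k,237*k)),(w,1,[-.018,p,zb+.025],(509*k,121*k)),
    (T,0,[-.055,.11,.13],(203.8,182)),(T,0,[-.055,-.11,.13],(273.8,187)),(T,0,[-.037,-.124,zb],(279.6,180.8)),(T,0,[-.072,p,zb+.025],(322,194))]
def res(v): return np.concatenate([proj(s,P(v,q),f)-uv for s,f,q,uv in pts(v)])
r=least_squares(res,[.593,.056,-.09,.21,-.25],loss="soft_l1",x_scale=[.01]*5)
print(r.x.round(4),res(r.x).reshape(-1,2).round(1).tolist())
v=r.x
for n,q in dict(lip=[-.055,0,.13],lipR=[-.055,-.08,.13],boltend=[-.037,-.124,v[3]],pad=[-.045,v[4],v[3]]).items(): print(n,P(v,q).round(4))
E
```

```text
[ 0.6052  0.0586 -0.125   0.2083 -0.2579] [[16.9, 3.6], [3.3, 5.3], [-0.5, -0.8], [-0.0, -0.2], [0.2, 2.1], [-0.4, -5.1], [-2.3, -2.8], [-2.3, -4.7], [-0.6, -2.5]]
lip [0.5506 0.0655 0.13  ]
lipR [ 0.5407 -0.0139  0.13  ]
boltend [ 0.5531 -0.0598  0.2083]
pad [ 0.5284 -0.1917  0.2083]
```

```bash
cat > fit.py <<'E'
from h import *
w=dict(np.load("w1.npz"));T=dict(np.load("top0.npz"));S=dict(np.load("scene0.npz"))
k=1/1.5625
def P(v,q): return np.array([v[0],v[1],0])+R.from_euler('z',v[2]).apply(q)
def pts(v):
    zb,p,zl=v[3:]
    return [(w,1,[-.055,.11,zl],(57*k,238*k)),(w,1,[-.055,-.11,zl],(294*k,234*k)),(w,1,[-.037,-.124,zb],(299*k,167.5*k)),
    (w,1,[-.072,p,zb-.025],(501*k,237*k)),(w,1,[-.018,p,zb+.025],(509*k,121*k)),
    (T,0,[-.055,.11,zl],(203.8,182)),(T,0,[-.055,-.11,zl],(273.8,187)),(T,0,[-.037,-.124,zb],(279.6,180.8)),(T,0,[-.072,p,zb+.025],(322,194))]
def res(v): return np.concatenate([proj(s,P(v,q),f)-uv for s,f,q,uv in pts(v)])
r=least_squares(res,[.593,.056,-.09,.21,-.25,.14],loss="soft_l1",x_scale=[.01]*6)
v=r.x
if __name__=="__main__":
    print(v.round(4),res(v).reshape(-1,2).round(1).tolist())
    for n,q in dict(lip=[-.055,0,v[5]],lipR=[-.055,-.08,v[5]],boltend=[-.037,-.124,v[3]],pad=[-.045,v[4],v[3]]).items(): print(n,P(v,q).round(4))
    # tool tip check and upright top corners
    print("up", [proj(T,P(v,[-.015,y,.6])).round(1).tolist() for y in(.195,-.195)])
E
python3 fit.py; python3 - <<'E'
from h import *
w=dict(np.load("w1.npz"));print("tip px800",proj(w,np.array([.3974,-.1183,.2978]),True)*1.5625)
E
```

```text
[ 0.5899  0.0543 -0.1087  0.2248 -0.2476  0.1721] [[0.3, 1.6], [-0.5, -0.8], [0.7, -0.0], [0.3, 1.9], [-0.0, -1.0], [-0.5, -1.2], [-0.2, 0.1], [-0.3, -0.9], [-1.3, 0.5]]
lip [0.5352 0.0603 0.1721]
lipR [ 0.5265 -0.0192  0.1721]
boltend [ 0.5397 -0.0649  0.2248]
pad [ 0.5183 -0.1869  0.2248]
up [[140.6, 137.1], [320.5, 153.1]]
tip px800 [406.5371184  375.70902099]
```

```bash
python3 - <<'E'
from h import *
from station import manip
s=manip.sense()
plan(s,[.485,.09,.29],pose(-.4,.6))
t=pose(-.4,.6);print("tool axes",t.as_matrix().round(3).tolist());print("in tool per world x,y,z",t.inv().as_matrix().round(3).tolist())
E
```

```text
shift share (tool axes now) [ 0.0933 -0.4405  0.0918] turn share [-0.0282  0.0004  0.0419] rows 5.5103758781013115 2.538262045971224
tool axes [[0.76, -0.389, 0.52], [-0.321, -0.921, -0.22], [0.565, 0.0, -0.825]]
in tool per world x,y,z [[0.76, -0.321, 0.565], [-0.389, -0.921, 0.0], [0.52, -0.22, -0.825]]
```

Emit:
servo_tool(commands=[0.0155,-0.0735,0.0153,0,0,0,-1,0.0155,-0.0735,0.0153,0,0,0,-1,0.0155,-0.0735,0.0153,0,0,0,-1,0.0155,-0.0735,0.0153,0,0,0,-1,0.0155,-0.0735,0.0153,0,0,0,-1,0.0155,-0.0735,0.0153,0,0,0,-1,0,0,0,-0.0094,0,0.014,-1,0,0,0,-0.0094,0,0.014,-1,0,0,0,-0.0094,0,0.014,-1,0,0,0,0,0,0,-1])

```text
t: 3.92
tcp_pos: [0.4644, 0.0433, 0.2886]
tool_rot: [0.952, -0.115, 0.28, 0.035]
force: [1.0, -0.1, -0.4]
finger_gap: 0.001
gripper_force: 0.0
```

```bash
python3 - <<'E'
from h import *
from station import manip
s=manip.sense();print(s["q"].round(3),s["tcp_pos"].round(4))
plan(s,[.495,.09,.148],pose(-.4,.6))
E
```

```text
[-0.094  0.083  2.115 -0.219  0.384  1.897] [0.4644 0.0433 0.2886]
shift share (tool axes now) [-0.1212 -0.1061  0.2562] turn share [-0.0136  0.0042  0.0213] rows 3.62899219234224 1.2882538249691031
```

Emit:
servo_tool(commands=[-0.0152,-0.0133,0.032,-0.0017,0.0005,0.0027,-1,-0.0152,-0.0133,0.032,-0.0017,0.0005,0.0027,-1,-0.0152,-0.0133,0.032,-0.0017,0.0005,0.0027,-1,-0.0152,-0.0133,0.032,-0.0017,0.0005,0.0027,-1,-0.0152,-0.0133,0.032,-0.0017,0.0005,0.0027,-1,-0.0152,-0.0133,0.032,-0.0017,0.0005,0.0027,-1,-0.0152,-0.0133,0.032,-0.0017,0.0005,0.0027,-1,-0.0152,-0.0133,0.032,-0.0017,0.0005,0.0027,-1,0,0,0,0,0,0,-1])

```text
t: 4.67
tcp_pos: [0.5055, 0.074, 0.1921]
tool_rot: [0.946, -0.18, 0.266, 0.05]
force: [0.3, -0.1, 0.5]
finger_gap: 0.0
gripper_force: 0.0
```

```bash
python3 - <<'E'
from h import *
import cv2
from fit import v,P
from station import manip
s=manip.sense();print(s["q"].round(3),s["tcp_pos"].round(4))
w=manip.snapshot("wrist");np.savez("w2.npz",**{k:w[k] for k in("img","mtx","world_to_cam")})
cv2.imwrite("pics/w2.png",cv2.resize(w["img"][:,:,::-1],(800,600),interpolation=cv2.INTER_CUBIC))
for q in ([-.055,.11,v[5]],[-.055,-.11,v[5]],[-.055,.03,v[5]],[-.037,-.124,v[3]]): print(P(v,q),proj(w,P(v,q),True)*1.5625)
print("tip",proj(w,s["tcp_pos"],True)*1.5625)
plan(s,[.535,.085,.148],pose(-.4,.6))
E
```

```text
[ 0.053  0.37   2.097 -0.925  0.273  2.85 ] [0.5055 0.074  0.1921]
[0.54715526 0.16965663 0.17212148] [158.83523993 365.61823084]
[ 0.52327883 -0.04904389  0.17212148] [643.49100144 238.94988434]
[0.53847292 0.09012917 0.17212148] [337.29189707 319.11516866]
[ 0.5396531  -0.06491472  0.2247732 ] [706.42550226 138.27762722]
tip [405.93184817 376.01184563]
shift share (tool axes now) [-0.0061 -0.0421  0.0997] turn share [-0.0023  0.0082  0.0032] rows 1.2992559058965445 0.45893615565609047
```

View pics/w2.png

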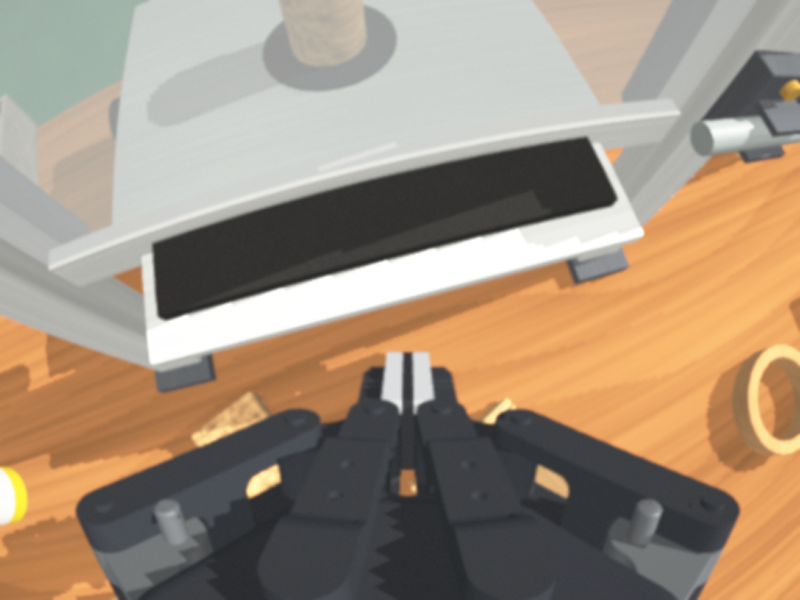

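The wrist joint has run to its limit in this configuration. The picture matches the fit: lip corner predicted at (643,239), and seen at about (641,238). I'll go back up, tilt less, and come in with the other yaw.

```bash
python3 - <<'E'
from h import *
from station import manip
s=manip.sense();plan(s,[.46,.02,.28],pose(.25,.25));plan(s,s["tcp_pos"],pose(-.4,.25))
plan({"tcp_pos":s["tcp_pos"],"tool_rot":pose(-.4,.25).as_quat()},[.46,.02,.28],pose(.25,.25))
E
```

```text
shift share (tool axes now) [ 0.0547  0.1321 -0.1721] turn share [ 0.0388 -0.0459 -0.0921] rows 2.6825600895783146 5.5250116635298365
shift share (tool axes now) [0. 0. 0.] turn share [-0.0016 -0.0474  0.0036] rows 0.0 2.390119956978755
shift share (tool axes now) [ 0.005   0.1332 -0.1797] turn share [ 0.0256 -0.     -0.1002] rows 2.682560089578314 5.198528291946331
```

Emit:
servo_tool(commands=[0.011,0.026,-0.034,0,0,0,-1,0.011,0.026,-0.034,0,0,0,-1,0.011,0.026,-0.034,0,0,0,-1,0.011,0.026,-0.034,0,0,0,-1,0.011,0.026,-0.034,0,0,0,-1,0,0,0,0,-0.012,0,-1,0,0,0,0,-0.012,0,-1,0,0,0,0,-0.012,0,-1,0,0,0,0,-0.012,0,-1,0,0,0,0,0,0,-1])

```text
t: 5.55
tcp_pos: [0.4624, 0.0192, 0.2814]
tool_rot: [0.975, -0.186, 0.123, 0.022]
force: [1.8, -0.0, -0.3]
finger_gap: -0.0
gripper_force: 0.0
```

```bash
python3 - <<'E'
from h import *
from station import manip
s=manip.sense();print(s["q"].round(3),s["tcp_pos"].round(4))
plan(s,[.46,.02,.28],pose(.25,.25))
E
```

```text
[-0.168  0.154  1.912 -0.067  0.832  1.82 ] [0.4624 0.0192 0.2814]
shift share (tool axes now) [-0.0056  0.0003  0.0016] turn share [ 0.0244 -0.0002 -0.0969] rows 0.06948014023807121 5.0192280067225274
```

Emit:
servo_tool(commands=[0,0,0,0.0035,0,-0.0138,-1,0,0,0,0.0035,0,-0.0138,-1,0,0,0,0.0035,0,-0.0138,-1,0,0,0,0.0035,0,-0.0138,-1,0,0,0,0.0035,0,-0.0138,-1,0,0,0,0.0035,0,-0.0138,-1,0,0,0,0.0035,0,-0.0138,-1,0,0,0,0,0,0,-1])

```text
t: 6.22
tcp_pos: [0.4583, 0.0202, 0.2792]
tool_rot: [0.985, 0.124, 0.122, -0.016]
force: [-0.2, 0.0, 0.0]
finger_gap: -0.001
gripper_force: 0.0
```

```bash
python3 - <<'E'
from h import *
from station import manip
s=manip.sense();print(s["q"].round(3),s["tcp_pos"].round(4))
plan(s,[.505,.02,.28],pose(.25,.6))
plan({"tcp_pos":np.array([.505,.02,.28]),"tool_rot":pose(.25,.6).as_quat()},[.505,.02,.145],pose(.25,.6))
E
```

```text
[-0.285  0.144  1.932  0.167  0.86   0.94 ] [0.4583 0.0202 0.2792]
shift share (tool axes now) [0.0881 0.0236 0.0204] turn share [-0.0002  0.0562 -0.0001] rows 1.120510244702302 2.822099909542603
shift share (tool axes now) [-0.1525  0.      0.2228] turn share [0. 0. 0.] rows 3.237410071942447 0.0
```

Emit:
servo_tool(commands=[0.029,0.008,0.007,0,0,0,-1,0.029,0.008,0.007,0,0,0,-1,0.029,0.008,0.007,0,0,0,-1,0,0,0,0,0.008,0,-1,0,0,0,0,0.008,0,-1,0,0,0,0,0.008,0,-1,0,0,0,0,0.008,0,-1,0,0,0,0,0.008,0,-1,0,0,0,0,0.008,0,-1,0,0,0,0,0.008,0,-1,0,0,0,0,0,0,-1])

```text
t: 7.13
tcp_pos: [0.5023, 0.0208, 0.2782]
tool_rot: [0.949, 0.116, 0.291, -0.038]
force: [-1.2, 0.6, -0.7]
finger_gap: 0.001
gripper_force: 0.0
```

```bash
python3 - <<'E'
from h import *
from station import manip
s=manip.sense();print(s["q"].round(3),s["tcp_pos"].round(4))
plan(s,[.505,.02,.145],pose(.25,.6))
E
```

```text
[-0.392  0.147  2.091  0.736  0.527  0.358] [0.5023 0.0208 0.2782]
shift share (tool axes now) [-0.1454  0.0043  0.2231] turn share [-0.0003  0.0007 -0.001 ] rows 3.1938151112574067 0.06292578558172941
```

Emit:
servo_tool(commands=[-0.015,0,0.022,0,0,0,-1,-0.015,0,0.022,0,0,0,-1,-0.015,0,0.022,0,0,0,-1,-0.015,0,0.022,0,0,0,-1,-0.015,0,0.022,0,0,0,-1,-0.015,0,0.022,0,0,0,-1,-0.015,0,0.022,0,0,0,-1,-0.015,0,0.022,0,0,0,-1,-0.015,0,0.022,0,0,0,-1,-0.013,0,0.022,0,0,0,-1,0,0,0,0,0,0,-1])

```text
t: 8.05
tcp_pos: [0.5056, 0.0211, 0.1453]
tool_rot: [0.949, 0.117, 0.29, -0.039]
force: [-0.0, 0.0, 0.2]
finger_gap: -0.004
gripper_force: 0.0
```

```bash
python3 - <<'E'
from h import *
from station import manip
s=manip.sense();print(s["q"].round(3),s["tcp_pos"].round(4),s["force"])
plan(s,[.537,.025,.148],pose(.25,.6))
plan({"tcp_pos":np.array([.537,.02,.148]),"tool_rot":pose(.25,.6).as_quat()},[.537,.02,.148+.07],pose(.25,.6))
E
```

```text
[-0.388  0.482  2.242  1.785  0.351 -0.774] [0.5056 0.0211 0.1453] [-0.03330599  0.02107162  0.24113984]
shift share (tool axes now) [0.0551 0.0078 0.0306] turn share [-0.0005  0.0009 -0.0008] rows 0.761391490183359 0.06396654232690678
shift share (tool axes now) [ 0.079  -0.     -0.1155] turn share [0. 0. 0.] rows 1.6786570743405278 0.0
```

Emit:
servo_tool(commands=[0.009,0.003,0.0076,0,0,0,-1,0.009,0.003,0.0076,0,0,0,-1,0.009,0.003,0.0076,0,0,0,-1,0.009,0.003,0.0076,0,0,0,-1,0.009,0.003,0.0076,0,0,0,-1,0,0,0,0,0,0,-1])

```text
t: 8.55
tcp_pos: [0.5346, 0.0211, 0.1437]
tool_rot: [0.949, 0.118, 0.29, -0.038]
force: [-3.4, -0.9, -1.3]
finger_gap: 0.003
gripper_force: 2.0
```

```bash
python3 - <<'E'
from h import *
import cv2
from fit import v,P
from station import manip
s=manip.sense();print(s["q"].round(3),s["tcp_pos"].round(4),s["force"])
w=manip.snapshot("wrist");np.savez("w3.npz",**{k:w[k] for k in("img","mtx","world_to_cam")})
cv2.imwrite("pics/w3.png",cv2.resize(w["img"][:,:,::-1],(800,600),interpolation=cv2.INTER_CUBIC))
for q in ([-.055,.11,v[5]],[-.055,-.11,v[5]],[-.037,-.124,v[3]]): print(proj(w,P(v,q),True)*1.5625)
E
```

```text
[-0.356  0.499  2.171  1.675  0.327 -0.629] [0.5346 0.0211 0.1437] [-3.37353305 -0.9153489  -1.33228634]
[ 50.92488265 224.41576716]
[631.9190772  448.61247408]
[802.76558143 368.18123817]
```

View pics/w3.png

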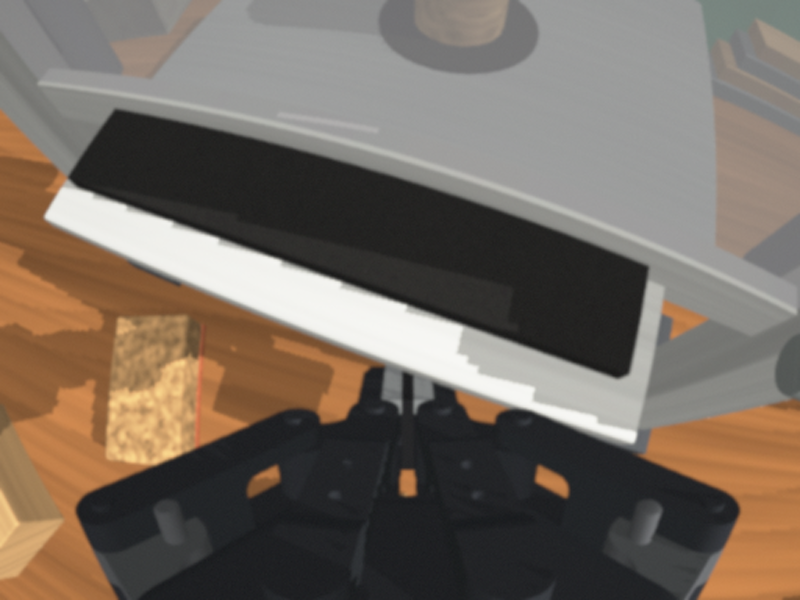

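Emit:
servo_tool(commands=[0.0056,0,-0.0082,0,0,0,-1,0.0056,0,-0.0082,0,0,0,-1,0.0056,0,-0.0082,0,0,0,-1,0.0056,0,-0.0082,0,0,0,-1,0.0056,0,-0.0082,0,0,0,-1,0.0056,0,-0.0082,0,0,0,-1,0.0056,0,-0.0082,0,0,0,-1,0.0056,0,-0.0082,0,0,0,-1,0,0,0,0,0,0,-1])

```text
t: 9.35
tcp_pos: [0.5349, 0.0211, 0.1843]
tool_rot: [0.948, 0.119, 0.291, -0.038]
force: [-5.9, -0.7, 0.8]
finger_gap: -0.001
gripper_force: 2.3
```

```bash
python3 - <<'E'
from h import *
import cv2
from fit import v,P
from station import manip
s=manip.sense();print(s["q"].round(3),s["tcp_pos"].round(4),s["force"])
w=manip.snapshot("wrist");np.savez("w4.npz",**{k:w[k] for k in("img","mtx","world_to_cam")})
cv2.imwrite("pics/w4.png",cv2.resize(w["img"][:,:,::-1],(800,600),interpolation=cv2.INTER_CUBIC))
for z in (.172,.192,.202,.212,.222): print(z,[(proj(w,P(v,q),True)*1.5625).round().tolist() for q in ([-.055,.11,z],[-.055,-.11,z])])
E
```

```text
[-0.356  0.397  2.137  1.287  0.342 -0.219] [0.5349 0.0211 0.1843] [-5.93226751 -0.65884884  0.81856713]
0.172 [[103.0, 265.0], [583.0, 453.0]]
0.192 [[79.0, 246.0], [604.0, 451.0]]
0.202 [[66.0, 236.0], [617.0, 450.0]]
0.212 [[52.0, 226.0], [631.0, 449.0]]
0.222 [[37.0, 214.0], [647.0, 448.0]]
```

View pics/w4.png

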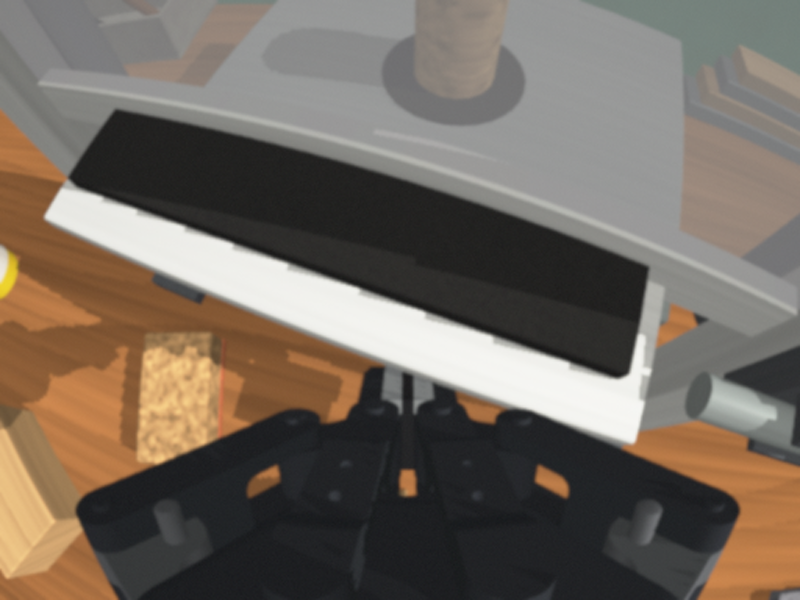

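The lip rides with the finger: its corners in the picture are unchanged, at (45,219) and (636,442). The bolt end is now in view, centred at about (706,397).

```bash
python3 - <<'E'
from h import *
from fit import v,P
w=dict(np.load("w4.npz"))
for z in (.215,.22,.225,.23): print(z,(proj(w,P(v,[-.037,-.124,z]),True)*1.5625).round().tolist())
f=lambda x:np.concatenate([proj(w,P([x[0],x[1],v[2]],q),True)*1.5625-u for q,u in (([-.055,.11,x[2]],(44,219)),([-.055,-.11,x[2]],(635,442)),([-.037,-.124,x[3]],(702,397)))])
r=least_squares(f,[v[0],v[1],.215,.225],x_scale=.01);print(r.x,r.fun.round(1))
E
```

```text
0.215 [687.0, 403.0]
0.22 [695.0, 401.0]
0.225 [705.0, 398.0]
0.23 [715.0, 395.0]
[0.59074622 0.05544891 0.2166433  0.22465608] [ 0.8 -1.1  0.2  3.2 -0.6 -2.3]
```

Emit:
servo_tool(commands=[0.0049,0,-0.0072,0,0,0,-1,0.0049,0,-0.0072,0,0,0,-1,0.0049,0,-0.0072,0,0,0,-1,0.0049,0,-0.0072,0,0,0,-1,0.0049,0,-0.0072,0,0,0,-1,0.0049,0,-0.0072,0,0,0,-1,0,0,0,0,0,0,-1,0,0,0,0,0,0,-1,0,0,0,0,0,0,-1,0,0,0,0,0,0,-1,0,0,0,0,0,0,-1])

```text
t: 10.32
tcp_pos: [0.5351, 0.0212, 0.2098]
tool_rot: [0.948, 0.118, 0.291, -0.038]
force: [-4.5, -0.4, 0.2]
finger_gap: -0.002
gripper_force: 2.1
```

```bash
python3 - <<'E'
from h import *
from station import manip
s=manip.sense();print(s["q"].round(3),s["tcp_pos"].round(4),s["force"])
plan(s,s["tcp_pos"]-[.07,0,0],pose(.25,.6))
E
```

```text
[-0.357  0.337  2.11   1.071  0.376  0.012] [0.5351 0.0212 0.2098] [-4.4551446 -0.3544885  0.1636687]
shift share (tool axes now) [-0.1123 -0.0346 -0.0761] turn share [-0.0004  0.0005 -0.0004] rows 1.6786570743405274 0.03850330788950806
```

Emit:
servo_tool(commands=[-0.016,-0.005,-0.011,0,0,0,-1,-0.016,-0.005,-0.011,0,0,0,-1,-0.016,-0.005,-0.011,0,0,0,-1,-0.016,-0.005,-0.011,0,0,0,-1,-0.016,-0.005,-0.011,0,0,0,-1,-0.016,-0.005,-0.011,0,0,0,-1,-0.016,-0.005,-0.011,0,0,0,-1,0,0,0,0,0,0,-1,0,0,0,0,0,0,-1])

```text
t: 11.07
tcp_pos: [0.467, 0.0203, 0.211]
tool_rot: [0.948, 0.118, 0.293, -0.037]
force: [0.7, 0.1, -0.3]
finger_gap: -0.001
gripper_force: 0.0
```

```bash
python3 - <<'E'
from h import *
import cv2
from fit import v,P
from station import manip
s=manip.sense();print(s["q"].round(3),s["tcp_pos"].round(4),s["force"])
w=manip.snapshot("wrist");np.savez("w5.npz",**{k:w[k] for k in("img","mtx","world_to_cam")})
cv2.imwrite("pics/w5.png",cv2.resize(w["img"][:,:,::-1],(800,600),interpolation=cv2.INTER_CUBIC))
for z in (.232,.237,.242,.247,.252): print(z,[(proj(w,P(v,q),True)*1.5625).round().tolist() for q in ([-.055,.11,z],[-.055,-.11,z])])
print("bolt",(proj(w,P(v,[-.037,-.124,v[3]]),True)*1.5625).round().tolist())
E
```

```text
[-0.441  0.263  2.266  1.252  0.389 -0.254] [0.467  0.0203 0.211 ] [ 0.6741311   0.08273929 -0.28144736]
0.232 [[133.0, 104.0], [639.0, 252.0]]
0.237 [[128.0, 97.0], [645.0, 245.0]]
0.242 [[124.0, 90.0], [652.0, 239.0]]
0.247 [[119.0, 82.0], [658.0, 232.0]]
0.252 [[114.0, 75.0], [665.0, 225.0]]
bolt [668.0, 233.0]
```

View pics/w5.png

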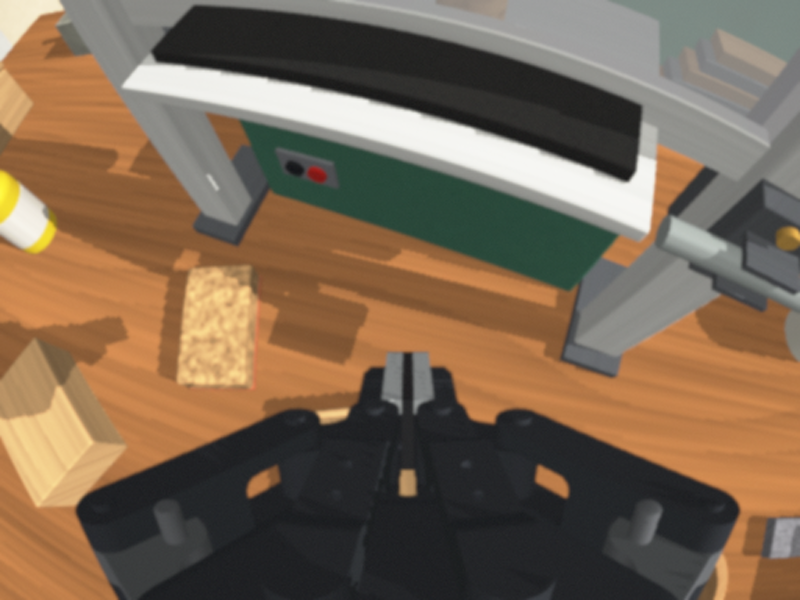

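The window now stands with its lip's right corner at (648,240), so its underside is at about 0.241 m. The bolt end is at (668,232), with its top at about 0.232 m. That is a gap of about 9-10 mm with the bolt still out. Next is the plate.

```bash
python3 - <<'E'
from h import *
from fit import v,P
from station import manip
s=manip.sense()
A=np.array([.435,-.12,.27]);B=P(v,[-.042,-.315,.27]);C=P(v,[-.042,-.315,.205]);print(v,B)
plan(s,A,pose(.25,.6))
a={"tcp_pos":A,"tool_rot":pose(.25,.6).as_quat()}
plan(a,B,pose(0,.6))
E
```

```text
[ 0.58989217  0.05433726 -0.10874341  0.2247732  -0.24755978  0.17212148] [ 0.51395355 -0.25424389  0.27      ]
shift share (tool axes now) [-0.0419  0.2556 -0.172 ] turn share [ 0.     -0.     -0.0003] rows 3.727647079923903 0.017115216136036594
shift share (tool axes now) [0.0715 0.2992 0.0489] turn share [-0.0225  0.      0.0328] rows 3.734782680214714 1.9994339584408958
```

Emit:
servo_tool(commands=[-0.007,0.0426,-0.0287,0,0,0,-1,-0.007,0.0426,-0.0287,0,0,0,-1,-0.007,0.0426,-0.0287,0,0,0,-1,-0.007,0.0426,-0.0287,0,0,0,-1,-0.007,0.0426,-0.0287,0,0,0,-1,-0.007,0.0426,-0.0287,0,0,0,-1,-0.0106,0.0504,-0.0072,0,0,0,-1,-0.0106,0.0504,-0.0072,0,0,0,-1,-0.0106,0.0504,-0.0072,0,0,0,-1,-0.0106,0.0504,-0.0072,0,0,0,-1,-0.0106,0.0504,-0.0072,0,0,0,-1,0,0,0,0,0,0,-1])

```text
t: 12.12
tcp_pos: [0.4355, -0.2572, 0.2698]
tool_rot: [0.948, 0.117, 0.293, -0.033]
force: [0.1, -0.3, -0.7]
finger_gap: -0.003
gripper_force: 0.0
```

```bash
python3 - <<'E'
from h import *
from fit import v,P
from station import manip
s=manip.sense();print(s["q"].round(3),s["tcp_pos"].round(4),s["force"])
B=P(v,[-.042,-.315,.27])
plan(s,s["tcp_pos"],pose(0,.6))
plan({"tcp_pos":s["tcp_pos"],"tool_rot":pose(0,.6).as_quat()},B,pose(0,.6))
E
```

```text
[-1.106  0.251  1.974  0.76   0.922 -0.254] [ 0.4355 -0.2572  0.2698] [ 0.11442903 -0.31988295 -0.66274481]
shift share (tool axes now) [0. 0. 0.] turn share [-0.0212  0.0001  0.0324] rows 0.0 1.9451518999615371
shift share (tool axes now) [ 0.1298 -0.0059  0.0883] turn share [0. 0. 0.] rows 1.8835291577866837 0.0
```

Emit:
servo_tool(commands=[0,0,0,-0.0053,0,0.0081,-1,0,0,0,-0.0053,0,0.0081,-1,0,0,0,-0.0053,0,0.0081,-1,0,0,0,-0.0053,0,0.0081,-1,0.0325,-0.0015,0.022,0,0,0,-1,0.0325,-0.0015,0.022,0,0,0,-1,0.0325,-0.0015,0.022,0,0,0,-1,0.0325,-0.0015,0.022,0,0,0,-1,-0.017,0,0.0247,0,0,0,-1,-0.017,0,0.0247,0,0,0,-1,-0.017,0,0.0247,0,0,0,-1,-0.017,0,0.0247,0,0,0,-1])

```text
t: 13.12
tcp_pos: [0.513, -0.2456, 0.2089]
tool_rot: [0.956, 0.002, 0.294, -0.004]
force: [0.3, 0.1, -0.3]
finger_gap: 0.002
gripper_force: 0.0
```

```bash
python3 - <<'E'
from h import *
import cv2
from fit import v,P
from station import manip
s=manip.sense();print(s["q"].round(3),s["tcp_pos"].round(4),s["force"])
w=manip.snapshot("wrist");np.savez("w6.npz",**{k:w[k] for k in("img","mtx","world_to_cam")})
cv2.imwrite("pics/w6.png",cv2.resize(w["img"][:,:,::-1],(800,600),interpolation=cv2.INTER_CUBIC))
print("guard frame tcp",R.from_euler('z',-v[2]).apply(s["tcp_pos"]-[v[0],v[1],0]))
print((proj(w,P(v,[-.045,v[4],v[3]]),True)*1.5625).round())
plan(s,P(v,[-.042,-.265,.21]),pose(0,.6))
E
```

```text
[-0.886  0.393  1.992  0.954  0.572 -0.096] [ 0.513  -0.2456  0.2089] [ 0.29204692  0.10526483 -0.29415798]
guard frame tcp [-0.04393398 -0.3065165   0.20887797]
[225. 346.]
shift share (tool axes now) [ 0.012  -0.0821  0.0061] turn share [-0.0014  0.0004  0.0003] rows 0.9970422436817896 0.07266562594958027
```

View pics/w6.png

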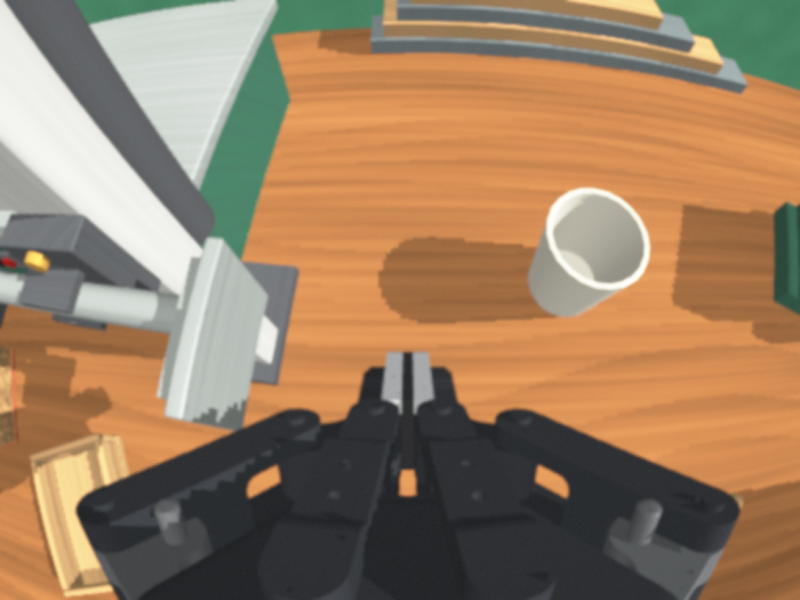

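The fingertip at (407,355) stands beside the plate's outer face, which is centred at about (225,345). The way is clear, so I push along the bolt.

Emit:
servo_tool(commands=[0.0026,-0.0133,0.0038,0,0,0,-1,0.0026,-0.0133,0.0038,0,0,0,-1,0.0026,-0.0133,0.0038,0,0,0,-1,0.0026,-0.0133,0.0038,0,0,0,-1,0.0026,-0.0133,0.0038,0,0,0,-1,0.0026,-0.0133,0.0038,0,0,0,-1,0,0,0,0,0,0,-1])

```text
t: 13.75
tcp_pos: [0.5252, -0.2045, 0.205]
tool_rot: [0.956, 0.002, 0.295, -0.004]
force: [0.2, -0.7, 1.2]
finger_gap: 0.003
gripper_force: 0.1
```

Emit:
servo_tool(commands=[0.0009,-0.0099,0.0006,0,0,0,-1,0.0009,-0.0099,0.0006,0,0,0,-1,0.0009,-0.0099,0.0006,0,0,0,-1,0.0009,-0.0099,0.0006,0,0,0,-1,0,0,0,0,0,0,-1])

```text
t: 14.17
tcp_pos: [0.5268, -0.1849, 0.2047]
tool_rot: [0.956, 0.002, 0.294, -0.005]
force: [-0.3, -2.3, 1.4]
finger_gap: -0.0
gripper_force: 0.2
```

Emit:
servo_tool(commands=[0.0009,-0.0099,0.0006,0,0,0,-1,0.0009,-0.0099,0.0006,0,0,0,-1,0.0009,-0.0099,0.0006,0,0,0,-1,0.0009,-0.0099,0.0006,0,0,0,-1,0,0,0,0,0,0,-1])

```text
t: 14.58
tcp_pos: [0.5286, -0.1723, 0.2052]
tool_rot: [0.956, 0.0, 0.294, 0.004]
force: [-10.0, -18.8, 1.8]
finger_gap: 0.001
gripper_force: 6.6
```

Emit:
servo_tool(commands=[0.0005,-0.006,0.0003,0,0,0,-1,0.0005,-0.006,0.0003,0,0,0,-1,0,0,0,0,0,0,-1])

```text
t: 14.83
tcp_pos: [0.5287, -0.1725, 0.2056]
tool_rot: [0.956, -0.002, 0.294, 0.011]
force: [-19.3, -32.1, 3.3]
finger_gap: -0.002
gripper_force: 15.2
```

Emit:
servo_tool(commands=[-0.001,0.012,-0.001,0,0,0,-1,0,0,0,0,0,0,-1])

```text
t: 15.0
tcp_pos: [0.5287, -0.1721, 0.2053]
tool_rot: [0.956, -0.001, 0.294, 0.002]
force: [-6.3, -15.6, 2.6]
finger_gap: -0.004
gripper_force: 7.7
```

```bash
python3 - <<'E'
from h import *
import cv2
from fit import v,P
from station import manip
s=manip.sense();print(s["q"].round(3),s["tcp_pos"].round(4),s["force"])
w=manip.snapshot("wrist");np.savez("w7.npz",**{k:w[k] for k in("img","mtx","world_to_cam")})
cv2.imwrite("pics/w7.png",cv2.resize(w["img"][:,:,::-1],(800,600),interpolation=cv2.INTER_CUBIC))
for t in (0,.02,.045): print(t,[(proj(w,P(v,[x,v[4]+t,v[3]+z]),True)*1.5625).round().tolist() for x,z in((-.072,.025),(-.018,.025),(-.072,-.025),(-.018,-.025))])
E
```

```text
[-0.723  0.374  2.055  1.036  0.444 -0.048] [ 0.5287 -0.1721  0.2053] [ -6.33876583 -15.55438107   2.59515761]
0 [[458.0, 498.0], [476.0, 282.0], [442.0, 485.0], [456.0, 333.0]]
0.02 [[373.0, 490.0], [399.0, 274.0], [383.0, 479.0], [401.0, 327.0]]
0.045 [[270.0, 474.0], [304.0, 265.0], [311.0, 469.0], [332.0, 320.0]]
```

View pics/w7.png

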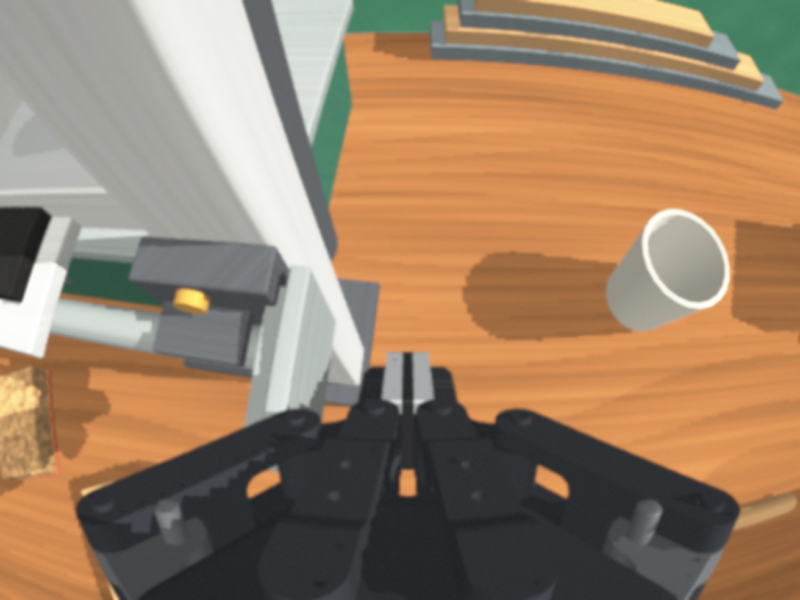

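The plate stands next to the bracket and the bolt passes under the lip at about (55,325). It looks home against its end stop, pressed by the finger's side. I'll draw back and measure.

Emit:
servo_tool(commands=[-0.001,0.02,-0.001,0,0,0,-1,-0.001,0.03,-0.001,0,0,0,-1,-0.001,0.04,-0.001,0,0,0,-1,-0.001,0.04,-0.001,0,0,0,-1,0,0.04,0,0,0,0,-1,0,0,0,0,0,0,-1,0,0,0,0,0,0,-1])

```text
t: 15.63
tcp_pos: [0.526, -0.2504, 0.2042]
tool_rot: [0.956, 0.002, 0.294, -0.005]
force: [0.1, 0.9, -0.4]
finger_gap: 0.003
gripper_force: 0.0
```

```bash
python3 - <<'E'
from h import *
import cv2
from fit import v,P
from station import manip
s=manip.sense();print(s["q"].round(3),s["tcp_pos"].round(4),s["force"])
w=manip.snapshot("wrist");np.savez("w8.npz",**{k:w[k] for k in("img","mtx","world_to_cam")})
cv2.imwrite("pics/w8.png",cv2.resize(w["img"][:,:,::-1],(800,600),interpolation=cv2.INTER_CUBIC))
for t in (.02,.03,.04,.045): print(t,[(proj(w,P(v,[x,v[4]+t,v[3]+z]),True)*1.5625).round().tolist() for x,z in((-.072,.025),(-.018,.025),(-.072,-.025),(-.018,-.025))])
E
```

```text
[-0.87   0.417  1.963  0.946  0.569 -0.071] [ 0.526  -0.2504  0.2042] [ 0.07805435  0.86223313 -0.42706095]
0.02 [[90.0, 449.0], [132.0, 267.0], [172.0, 455.0], [199.0, 317.0]]
0.03 [[65.0, 440.0], [108.0, 264.0], [150.0, 449.0], [178.0, 314.0]]
0.04 [[43.0, 432.0], [85.0, 262.0], [130.0, 444.0], [157.0, 311.0]]
0.045 [[33.0, 428.0], [75.0, 261.0], [120.0, 441.0], [148.0, 310.0]]
```

View pics/w8.png

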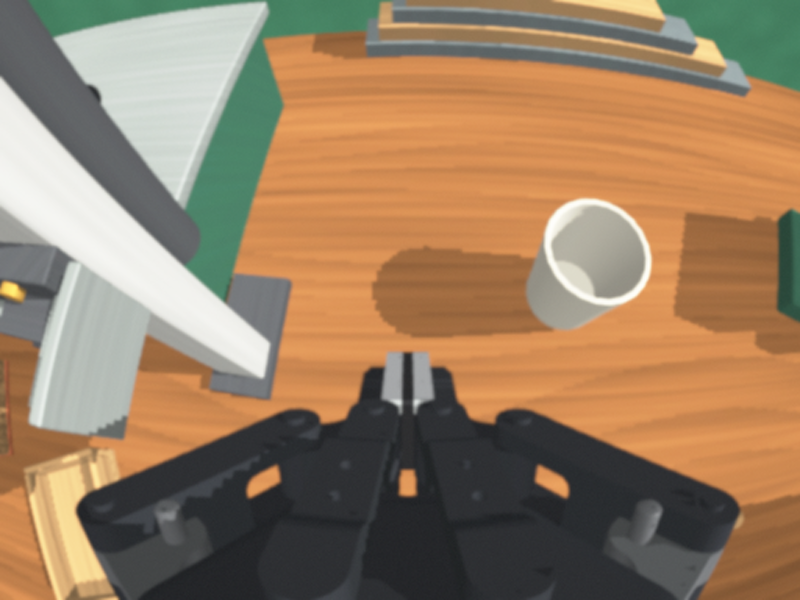

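This is the tenth view. The plate's outer face has its corners at about (45,428), (85,264), (124,438) and (150,314), close to the home prediction. I compare it with the bolt-out picture w6 (corners (187,418), (226,240), (242,428), (268,291)) to get the travel.

```bash
python3 - <<'E'
from h import *
from fit import v,P
c=[(-.072,.025),(-.018,.025),(-.072,-.025),(-.018,-.025)]
for n,u in (("w6",[(187,418),(226,240),(242,428),(268,291)]),("w8",[(45,428),(85,264),(124,438),(150,314)])):
    w=dict(np.load(n+".npz"))
    for free in (1,3):
        f=lambda x:np.concatenate([proj(w,P(v,[a+(x[1] if free==3 else 0),x[0],v[3]+b+(x[2] if free==3 else 0)]),True)*1.5625-q for (a,b),q in zip(c,u)])
        r=least_squares(f,[-.22]+[0]*(free-1),x_scale=.01);print(n,r.x.round(4),r.fun.round(0))
E
```

```text
w6 [-0.2504] [-5.  5. -1. -3.  2.  6.  3.  4.]
w6 [-0.2478  0.002  -0.0058] [-2. -2. -0. -1.  2.  1.  2.  4.]
w8 [-0.2061] [-5.  2. -3. -3.  3.  5.  4. -3.]
w8 [-0.2005  0.0008 -0.007 ] [-1. -2. -2.  2.  2.  1.  2. -2.]
```

```bash
python3 - <<'E'
from h import *
from fit import v,P
w=dict(np.load("w7.npz"))
for z in (.232,.237,.242,.247,.252): print(z,(proj(w,P(v,[-.055,-.11,z]),True)*1.5625).round())
from station import manip
r=manip.sense();print(r["t"],r["force"],manip.sign_off())
E
```

```text
0.232 [ 53. 363.]
0.237 [ 44. 360.]
0.242 [ 35. 356.]
0.247 [ 25. 353.]
0.252 [ 15. 349.]
the job is handed in; nothing more can be done
15.6833 [0.14864906 0.23131633 0.35765222] None
```

The job is handed in: the lip's underside stands about 1 cm above the bolt top by camera measurement (5–16 mm depending on the picture used), the bolt is home (about 45 mm travel measured), and the arm is drawn back clear at 15.7 s; the station gave no verdict.

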